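Sweep the loose hex nuts into the counting pen

ROBOT

A 7-joint arm with a two-finger parallel gripper is mounted at the origin on the work surface. World frame = base frame: x ahead of the robot, y to its left, z up, the work surface at z = 0. Lengths are in m, angles in rad, forces in N, time in s.
With the tool pointing down it reaches from about 0.4 to 0.85 m from the base axis. Payload 10.4 kg.
Tool frame: the origin (TCP) lies between the finger pads; the fingertips stand ahead of it and the grasp point (between the pads) lies 5 mm behind it (manip.tip_extent is the z of the fingertips in the tool frame, in m); z points along the fingers, y is the line along which they close (so a half turn about z gives the same grasp; the last joint's range is limited). The gripper opens to 85 mm and grips with 20 to 120 N. Pads are 22 mm wide; open, the fingers measure 114 mm over their backs; the gripper's body (76 mm by 85 mm) begins 54 mm behind the grasp point. The pads swing forward as they close: fully open they stand 13 mm farther back than shut.
Start: joints at [-1.339, 0.332, -0.065, 1.46, 0.022, 1.35, -0.088], TCP at [0.158, 0.605, 0.206] pointing down, gripper open.
Joint ranges: [-2.6, 2.6], [-0.5, 2.12], [-1.47, 1.34], [0.16, 2.42], [-1.27, 4.41], [0.06, 2.06], [-2.6, 2.6]. Speed limits (rad/s): [2.22, 2.22, 2.79, 2.79, 3.14, 3.14, 3.14].

INTERFACE

Orientations are given as a unit quaternion [x, y, z, w].
In Python, from workcell import status, viewer, manip gives the robot as it stands.
- The arm moves only by the tool play_rows, never from a script. Its argument "plan" is one flat list of numbers, 7 for each row, row after row: the turn, a rotation vector about the tool's x, y, z in degrees, then the shift along the tool's x, y, z in m, then the opening, from 0 (shut) to 1 (fully open). In form: [ax, ay, az, dx, dy, dz, grip, ax, ay, az, dx, dy, dz, grip, ...]. A call has 1 to 20 rows; each row is the pose to reach, as a shift and turn from the pose commanded when the call began, along the tool's axes at that moment; what a row does not reach only later rows make up. A row lasts 1/8 s, in which the tool goes at most 62.5 mm and 10.7 degrees, less where a joint would pass 70% of its speed; a pose out of reach is approached as far as the arm can. A call with a gripper value outside its range is refused whole. The fingers move at their own pace and stop on an object; "squeeze" is the grip in N (left out, the last holds). Time passes only in rows, so rows that repeat a pose let the fingers close. It gives the time, the measured TCP pose, the force, the opening and the grip force at its end, in the units of the state.
- status.get_obs(): the state, without advancing time (a new reading comes with each control period).
- viewer.camera(name): name is "side" or "top" or "wrist"; returns the picture (400x640x3 uint8, red, green, blue); there is no depth.
- viewer.camera_model(name): a dict with "fx", "fy", "cx", "cy" (pixels), "D" ([k1, k2, p1, p2, k3] as OpenCV has them; the pictures are not rectified), "R" (3x3) and "t" (3): a world point X has camera coordinates R X + t. Camera axes: x right, y down, z forward; pixel columns grow to the right and rows downward; lengths in m; the calibration is good to about 2 mm. A picture is of the moment at which its call begins: read the wrist's pose just before it. camera_model takes no time and is no camera call; for the wrist camera it gives the pose at the moment of the call.
- manip.hand_in(): hands the job in; it is judged then, once.
The state is a dict: "clock": time; "joint_pos": joint angles; "joint_velocities": joint speeds; "tau": joint torques, N m; "position": TCP position; "ee_rot": TCP orientation; "ft_force": force on the tool from outside, world axes, zero at the start; "torque": the same for the moment, N m; "grip_width": opening from 0.0 (shut) to 1.0 (fully open); "grasp_force": force on a finger pad.
Only numpy, scipy, OpenCV 4.12 (cv2) and the standard library are available. Lean on these libraries where they do the work, as an engineer would, in place of code of your own. Each camera call takes 0.05 s, during which the arm holds its last target. There are 200 camera calls.

TASK

On the fitting-inspection bench, sweep the three loose hexagonal nuts across the bench with your fingertips into the three-sided pen, so that all three lie flat on the bench and wholly inside it, none sticking out of its mouth. Only push them along the bench: do not pick up or lift any nut, and leave the elbow, the round cover and the other things where they are. Finish clear of everything.

Things in the scene. Friction and masses are not known exactly. Their poses are not given: they have to be found in the camera images.
- nut0_center (a point): Centre of one of three identical loose hexagonal nuts of raw brown bronze with a plain bore, lying flat on the bench: 40 mm across flats, 46 mm across corners, 18 mm high, bore 22 mm (the closed fingers do not fit in it), about 150 g. The point is on the bore's axis, 9 mm above the nut's underside; z is the bore axis, x square to one of the six flats.
- nut0: The same nut as a whole; its origin is the centre of its underside, axes as for its centre point.
- nut1_center (a point): Centre of one of three identical loose hexagonal nuts of raw brown bronze with a plain bore, lying flat on the bench: 40 mm across flats, 46 mm across corners, 18 mm high, bore 22 mm (the closed fingers do not fit in it), about 150 g. The point is on the bore's axis, 9 mm above the nut's underside; z is the bore axis, x square to one of the six flats.
- nut1: The same nut as a whole; its origin is the centre of its underside, axes as for its centre point.
- nut2_center (a point): Centre of one of three identical loose hexagonal nuts of raw brown bronze with a plain bore, lying flat on the bench: 40 mm across flats, 46 mm across corners, 18 mm high, bore 22 mm (the closed fingers do not fit in it), about 150 g. The point is on the bore's axis, 9 mm above the nut's underside; z is the bore axis, x square to one of the six flats.
- nut2: The same nut as a whole; its origin is the centre of its underside, axes as for its centre point.
- pen: The pen: three-sided frame of off-white bars (8 mm thick, 30 mm high) fixed to the bench, no floor of its own. Inside 130 mm deep (x) by 190 mm wide (y). Origin on the bench, at the centre of the inside; x points from the open mouth (at x = -65 mm, roughly facing the robot) to the back bar (inner face x = +65 mm); side bars' inner faces at y = +-95 mm. Two 3 mm high tabs behind the back bar.
- pen_mouth (a point): Middle of the pen's mouth line, on the bench; axes as the pen's. The bench between the nuts and the mouth is bare. Behind the pen, beyond x = 0.72 m, stand a low scale and a grey tray, at most 55 mm high, and a 120 mm high can on the right (y about -0.3 m); all fixed.
- elbow: Bystander: loose bronze pipe elbow, in the same row as the nuts, standing on a round foot of 40 mm diameter, 58 mm high. At 22 to 58 mm height its 36 mm wide outlet reaches 28 mm from the foot's axis along its x axis (away from the robot, within 0.4 rad). Origin: centre of its underside, z up. About 250 g.
- cover: Bystander: loose round bronze cover lying in the same row as the nuts: disc of 54 mm diameter, 10 mm thick, with a round hub of 30 mm diameter on top, 24 mm high in all. Origin: centre of its underside, z up. About 200 g.
- tee: Bystander: loose bronze pipe tee lying on the bench to the left of the pen, 70 mm long along its y, branch reaching 36 mm along its x, 36 mm high. Origin: underneath the crossing.
- plug: Bystander: loose round bronze plug standing to the right of the pen: 42 mm diameter, 45 mm high. Origin: centre of its underside, z up.
- screwdriver: Bystander: screwdriver lying on the bench to the left, near the robot, about 200 mm long along its x. Origin: under its middle.
Things that resemble listed ones, but are neither listed nor needed, are in the scene too. Leave any blue or turquoise look-alike of the elbow alone. Leave any orange look-alike of the nut1 alone.

How it is judged:
At the end, for the whole second after the job is handed in: All three nuts lie at rest flat on the bench inside the pen: each centre at least 21 mm behind the mouth line (a whole nut inside, to within about 2 mm) and between the side bars; not stacked or tilted (under 0.15 rad) (x of nut0_center in the frame of pen between -0.044 and 0.06 m and y of nut0_center in the frame of pen between -0.09 and 0.09 m and height (world z) of each of nut0_center, nut1_center, nut2_center below 0.013 m and angle between each of nut0, nut1, nut2's own z axis and vertical below 0.15 rad and linear speed of each of nut0, nut1, nut2 below 0.01 m/s and x of nut1_center in the frame of pen between -0.044 and 0.06 m and y of nut1_center in the frame of pen between -0.09 and 0.09 m and x of nut2_center in the frame of pen between -0.044 and 0.06 m and y of nut2_center in the frame of pen between -0.09 and 0.09 m); the robot touches nothing.
It fails at once if a nut is lifted off the bench (its centre rises more than about 14 mm) (height (world z) of any of nut0_center, nut1_center, nut2_center above 0.023 m).
It fails at once if a bystander (elbow, cover, tee, plug or screwdriver) is shifted by more than 25 mm (distance of any of elbow, cover, tee, plug, screwdriver from where it was at the start of the episode above 0.025 m).
It fails at once if the elbow, cover or plug is knocked over (angle between any of elbow, cover, plug's own z axis and vertical above 0.5 rad).
It also fails if it takes over 72 s, if anything falls off the work surface, if the arm or the gripper's body presses on something with over 40 N, if the wrist force passes 120 N, or if a joint passes its speed limit or range.

## Working session

There is one attempt and no reset: what is moved stays moved. The work goes in short steps, Python scripts to look and compute and a tool call to move; the robot and the scene stay as the last step left them, time stands still between calls to the robot, and variables do not carry over. Pictures are saved under pics/ and viewed, at most 10 in all, crops included, and the job is handed in when it is done.

Besides the shell and the picture viewer there is one more tool, called after "Emit:" as a command line: name --argument value ..., lists and objects as JSON in quotes. play_rows: Moves the arm, as the interface text tells. Its arguments: {"type":"object","properties":{"plan":{"type":"array","items":{"type":"number"}},"squeeze":{"type":"number"}},"required":["plan"]}

```bash
mkdir -p pics; cat > h.py <<'E'
import numpy as np, cv2
from workcell import status, viewer, manip
def snap(n,f):
    im=viewer.camera(n); cv2.imwrite('pics/'+f,cv2.cvtColor(im,cv2.COLOR_RGB2BGR)); return im
def ray(n,px,z,m=None):
    m=m or viewer.camera_model(n); K=np.array([[m['fx'],0,m['cx']],[0,m['fy'],m['cy']],[0,0,1]])
    p=cv2.undistortPoints(np.array(px,float).reshape(-1,1,2),K,np.array(m['D'],float)).reshape(-1,2)
    R=np.array(m['R']);t=np.array(m['t']);c=-R.T@t
    d=np.c_[p,np.ones(len(p))]@R
    return c+d*((z-c[2])/d[:,2])[:,None]
E
python3 - <<'E'
from h import *
snap('top','top0.png'); snap('side','side0.png')
o=status.get_obs(); print(o, manip.tip_extent)
for n in('top','side'):
    m=viewer.camera_model(n);print(n,-np.array(m['R']).T@m['t'],m['fx'])
E
```

```text
{'clock': 0.1, 'joint_pos': array([-1.33863954,  0.33281907, -0.06468929,  1.46086942,  0.02158927,
        1.34990002, -0.08846748]), 'joint_velocities': array([-5.54081485e-04, -1.26641451e-04,  2.15583851e-04, -1.71816632e-03,
        2.53164220e-05, -2.58761174e-04,  1.71694578e-03]), 'tau': array([ 2.37761611e-03, -6.26752067e+01,  4.99091554e-02, -3.92426920e+01,
        1.63209310e-02,  7.08550215e-03, -1.46122568e-05]), 'position': array([0.15741918, 0.60446318, 0.20548322]), 'ee_rot': array([ 1.27014594e-01,  9.91900635e-01, -6.48013224e-04, -5.67126826e-05]), 'ft_force': array([-0.57718194,  0.88420423,  0.94346811]), 'torque': array([-0.06353146,  0.00753488, -0.01586405]), 'grasp_force': 0.0, 'grip_width': 1.001164902588073} 0.014
top [0.31628733 0.01921818 0.86800512] 368.97082134084525
side [ 0.09328059 -0.69662716  0.6797085 ] 455.33254174840937
```

View pics/top0.png

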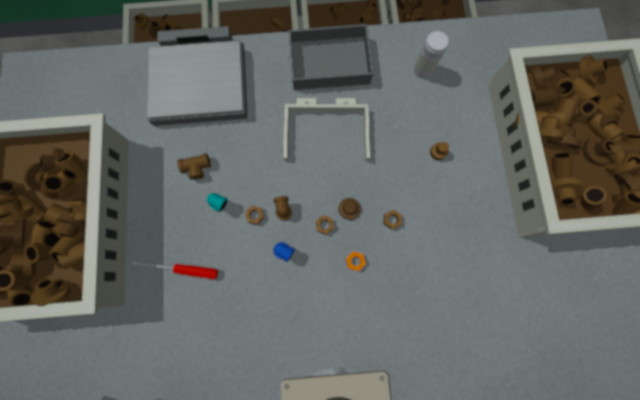

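View pics/side0.png

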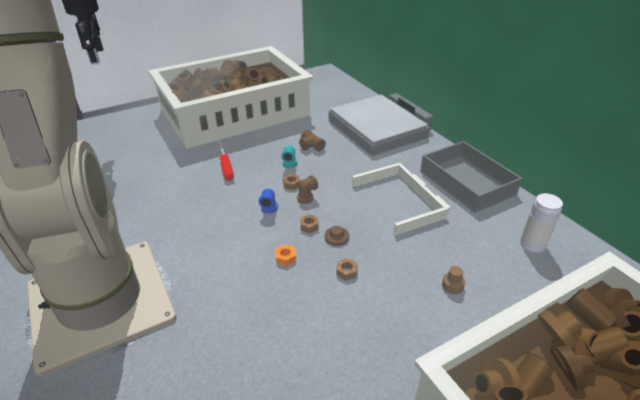

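The top view shows the brown nuts at (256,215), (326,225) and (393,219). The elbow is at (283,207) and the cover at (349,208). The pen's mouth runs from (286,158) to (369,158).

What could be taken for a nut: the orange nut (356,261) and the cover (349,208), which has a hub and no bore. The blue (284,251) and teal (217,202) pieces are elbow look-alikes. I choose the three brown hexagons with bores, and check them in a close crop.

```bash
cat >> h.py <<'E'
def brown(n,im,z=0.018,box=(170,130,470,300)):
    hsv=cv2.cvtColor(im,cv2.COLOR_RGB2HSV)
    m=cv2.inRange(hsv,(3,70,30),(22,255,190))
    x0,y0,x1,y1=box; k=np.zeros_like(m); k[y0:y1,x0:x1]=m[y0:y1,x0:x1]
    out=[]
    for c in cv2.findContours(k,cv2.RETR_EXTERNAL,cv2.CHAIN_APPROX_NONE)[0]:
        if cv2.contourArea(c)<60: continue
        (u,v),r=cv2.minEnclosingCircle(c); M=cv2.moments(c); u2,v2=M['m10']/M['m00'],M['m01']/M['m00']
        out.append((u2,v2,r,cv2.contourArea(c),*ray(n,[[u2,v2]],z)[0][:2]))
    return out
E
python3 - <<'E'
from h import *
np.set_printoptions(suppress=True,precision=3)
im=cv2.cvtColor(cv2.imread('pics/top0.png'),cv2.COLOR_BGR2RGB)
for b in brown('top',im,0.012): print(np.round(b,3))
cv2.imwrite('pics/crop.png',cv2.resize(im[90:280,170:470,::-1],None,fx=2.66,fy=2.66,interpolation=cv2.INTER_CUBIC))
s=cv2.cvtColor(cv2.imread('pics/side0.png'),cv2.COLOR_BGR2RGB)
print('side')
for b in brown('side',s,0.009,(260,120,480,300)): print(np.round(b,3))
# pen white
g=cv2.inRange(cv2.cvtColor(im,cv2.COLOR_RGB2HSV),(15,10,170),(40,90,255)); k=np.zeros_like(g);k[92:170,275:385]=g[92:170,275:385]
c=max(cv2.findContours(k,0,2)[0],key=cv2.contourArea);r=cv2.minAreaRect(c);print(r);P=cv2.boxPoints(r);print(P,ray('top',P,0.03))
E
```

```text
[355.538 260.807  10.397 290.      0.356  -0.074]
[324.49  224.482   9.223 223.      0.446  -0.01 ]
[392.507 219.107   9.394 229.      0.446  -0.171]
[254.131 214.579   9.225 228.5     0.483   0.153]
[349.162 208.439  10.464 313.5     0.479  -0.072]
[282.315 207.81   11.738 257.      0.494   0.086]
[193.972 165.505  15.743 444.5     0.616   0.293]
[439.435 150.27    9.464 214.      0.605  -0.306]
side
[453.088 282.763  10.45  114.      0.603  -0.302]
[455.829 271.51    6.325  86.      0.628  -0.282]
[346.741 266.766   9.977 232.5     0.447  -0.163]
[286.039 261.229   9.722  86.5     0.348  -0.088]
[336.394 234.634  10.689 246.5     0.478  -0.071]
[308.576 222.236   8.907 190.5     0.445  -0.004]
[297.748 181.306  15.7   247.      0.496   0.149]
[309.634 137.616   9.755 146.      0.625   0.325]Traceback (most recent call last):
  File "<stdin>", line 11, in <module>
ValueError: max() iterable argument is empty
```

View pics/crop.png

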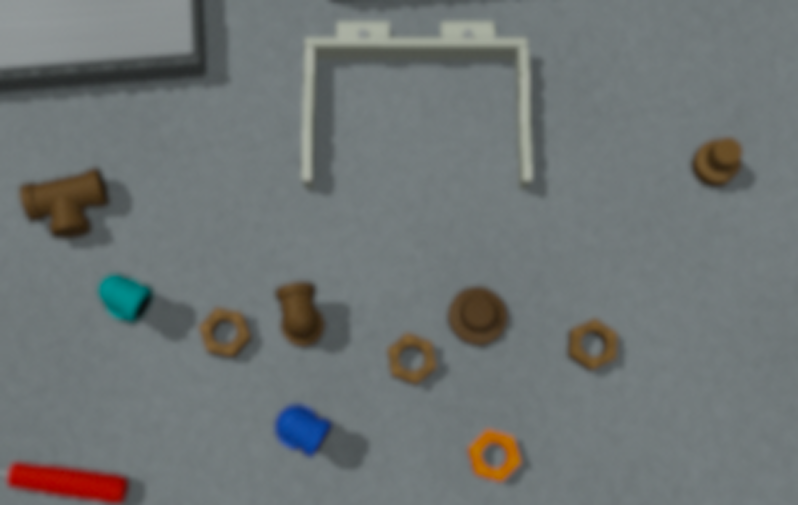

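The crop confirms three brown hexagons with bores, and the cover has a hub. I still need the pen pose and the elbow foot.

```bash
python3 - <<'E'
from h import *
np.set_printoptions(suppress=True,precision=3)
im=cv2.imread('pics/top0.png')
f=lambda p:[(p[0]+.5)/2.66+170-.5,(p[1]+.5)/2.66+90-.5]
names='backL backR(outer top corners) tipL_out tipL_in tipR_in tipR_out'
P=[f(p) for p in [(305,38),(527,38),(301,180),(311,181),(522,182),(532,182)]]
print(ray('top',P,0.03))
print('elbow near edge foot',ray('top',[f((304,346))],0.003), 'L/R of foot',ray('top',[f((283,328)),f((323,328))],0.01),'outlet tip',ray('top',[f((295,283))],0.045))
print('nuts',ray('top',[f((225,332)),f((412,358)),f((593,344))],0.014),'cover',ray('top',[f((478,317))],0.01))
s=cv2.imread('pics/side0.png')
print('side pen tips z=.03 L,R',ray('side',[(353,179),(396,224),(447,205),(401,165)],0.03))
E
```

```text
[[ 0.75   0.063  0.03 ]
 [ 0.733 -0.142  0.03 ]
 [ 0.613  0.075  0.03 ]
 [ 0.611  0.066  0.03 ]
 [ 0.594 -0.122  0.03 ]
 [ 0.594 -0.131  0.03 ]]
elbow near edge foot [[0.466 0.084 0.003]] L/R of foot [[0.483 0.101 0.01 ]
 [0.48  0.066 0.01 ]] outlet tip [[0.515 0.085 0.045]]
nuts [[ 0.483  0.152  0.014]
 [ 0.446 -0.011  0.014]
 [ 0.446 -0.171  0.014]] cover [[ 0.479 -0.073  0.01 ]]
side pen tips z=.03 L,R [[ 0.606  0.063  0.03 ]
 [ 0.595 -0.126  0.03 ]
 [ 0.735 -0.131  0.03 ]
 [ 0.745  0.053  0.03 ]]
```

Pen: centre is about (0.668,-0.034), heading about -5°, and the mouth is at x of about 0.60. I'll push with two nearly closed fingers (opening 0.2), starting with the left nut.

Emit:
play_rows --plan '[0,0,-14.6,-0.373,-0.371,0,0.2,0,0,-14.6,-0.373,-0.371,0,0.2,0,0,-14.6,-0.373,-0.371,0,0.2,0,0,-14.6,-0.373,-0.371,0,0.2,0,0,-14.6,-0.373,-0.371,0,0.2,0,0,-14.6,-0.373,-0.371,0,0.2,0,0,-14.6,-0.373,-0.371,0,0.2,0,0,-14.6,-0.373,-0.371,0,0.2,0,0,-14.6,-0.373,-0.371,0,0.2,0,0,-14.6,-0.373,-0.371,0.05,0.2,0,0,-14.6,-0.373,-0.371,0.106,0.2,0,0,-14.6,-0.373,-0.371,0.106,0.2,0,0,-14.6,-0.373,-0.371,0.106,0.2,0,0,-14.6,-0.373,-0.371,0.106,0.2]'

```text
clock: 1.85
position: [0.4263, 0.1526, 0.1024]
ee_rot: [-0.0, 1.0, 0.001, 0.001]
ft_force: [-0.3, 0.6, 0.2]
grip_width: 0.196
grasp_force: 0.0
```

Emit:
play_rows --plan '[0,0,0,0,0,0.05,0.2,0,0,0,0,0,0.08,0.2,0,0,0,0,0,0.085,0.2,0,0,0,-0.012,0,0.085,0.2,0,0,0,-0.024,0,0.085,0.2,0,0,0,-0.036,0,0.085,0.2,0,0,0,-0.048,0,0.085,0.2,0,0,0,-0.06,0,0.085,0.2,0,0,0,-0.072,0,0.085,0.2,0,0,0,-0.084,0,0.085,0.2,0,0,0,-0.096,0,0.085,0.2,0,0,0,-0.106,0,0.085,0.2,0,0,0,-0.106,0,0.085,0.2]'

```text
clock: 3.48
position: [0.5316, 0.1516, 0.0151]
ee_rot: [0.0, 1.0, -0.0, 0.0]
ft_force: [0.0, 0.3, 0.9]
grip_width: 0.198
grasp_force: 0.0
```

```bash
python3 - <<'E'
from h import *
im=snap('side','s1.png'); snap('top','t1.png')
print(status.get_obs()['position'],status.get_obs()['ft_force'])
E
```

```text
[0.53069053 0.15171989 0.01503539] [-0.20212299 -0.12036398 -0.55061234]
```

View pics/s1.png

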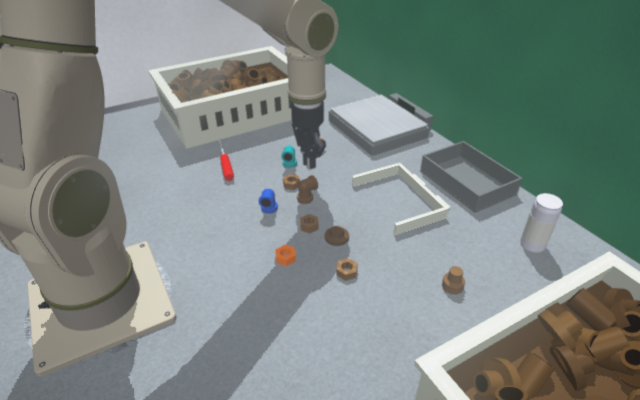

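```bash
python3 - <<'E'
from h import *
np.set_printoptions(suppress=True,precision=3)
a=ray('side',[(291,181),(309,164)],0.009);print(a)
m=viewer.camera_model('side');K=np.array([[m['fx'],0,m['cx']],[0,m['fy'],m['cy']],[0,0,1]])
Q=np.array([[.531,.152,.015],[.531,.152,.001],[.483,.152,.009],[.483,.152,.03]])
print(cv2.projectPoints(Q,cv2.Rodrigues(np.array(m['R']))[0],np.array(m['t']),K,np.array(m['D']))[0].reshape(-1,2))
for f in('t1','top0'):
  for b in brown('top',cv2.imread(f'pics/{f}.png')[...,::-1].copy(),0.012):print(np.round(b,3))
im=cv2.imread('pics/t1.png');cv2.imwrite('pics/c1.png',cv2.resize(im[90:280,170:470],None,fx=2.66,fy=2.66,interpolation=2))
E
```

```text
[[0.482 0.159 0.009]
 [0.558 0.204 0.009]]
[[309.272 174.817]
 [309.411 179.298]
 [292.54  182.276]
 [292.132 175.423]]
[355.322 260.67   10.354 285.      0.357  -0.074]
[324.167 224.393   8.902 215.      0.446  -0.01 ]
[392.459 219.159   9.394 229.      0.446  -0.171]
[349.047 208.39   10.347 306.5     0.479  -0.072]
[282.413 207.828  11.803 258.5     0.494   0.085]
[439.421 150.312   9.464 214.      0.605  -0.306]
[355.538 260.807  10.397 290.      0.356  -0.074]
[324.49  224.482   9.223 223.      0.446  -0.01 ]
[392.507 219.107   9.394 229.      0.446  -0.171]
[254.131 214.579   9.225 228.5     0.483   0.153]
[349.162 208.439  10.464 313.5     0.479  -0.072]
[282.315 207.81   11.738 257.      0.494   0.086]
[193.972 165.505  15.743 444.5     0.616   0.293]
[439.435 150.27    9.464 214.      0.605  -0.306]
```

View pics/c1.png

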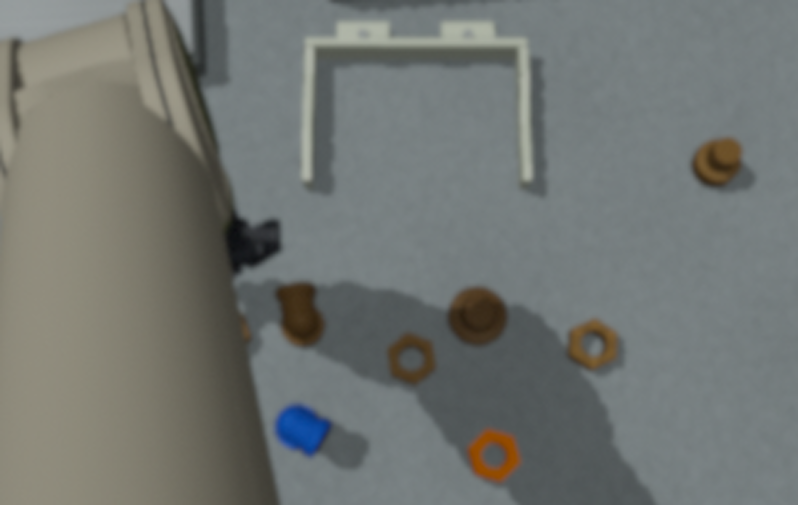

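The left nut has not moved: in the side view it is still at (291,181). The fingertips appear near (309,167), and I expected (309,179), so they seem to be too high. I'll check more closely.

```bash
python3 - <<'E'
from h import *
np.set_printoptions(suppress=True,precision=4)
w=viewer.camera('wrist')
s=cv2.imread('pics/s1.png')[100:220,250:370]
a=cv2.resize(s,(480,480),interpolation=2); b=cv2.resize(w[...,::-1],(320,200))
o=np.zeros((480,800,3),np.uint8);o[:,:480]=a;o[:200,480:]=b
cv2.imwrite('pics/c2.png',o)
m=viewer.camera_model('wrist');print(-np.array(m['R']).T@m['t'],m['R'][2]);st=status.get_obs();print(st['position'],st['joint_pos'],st['grip_width'])
E
```

```text
[0.4548 0.1527 0.184 ] [ 0.2923 -0.0003 -0.9563]
[0.5306 0.1518 0.0151] [-0.6651  0.3747  0.3579  1.8712 -0.1615  0.9243  1.3386] 0.19595964606495914
```

View pics/c2.png

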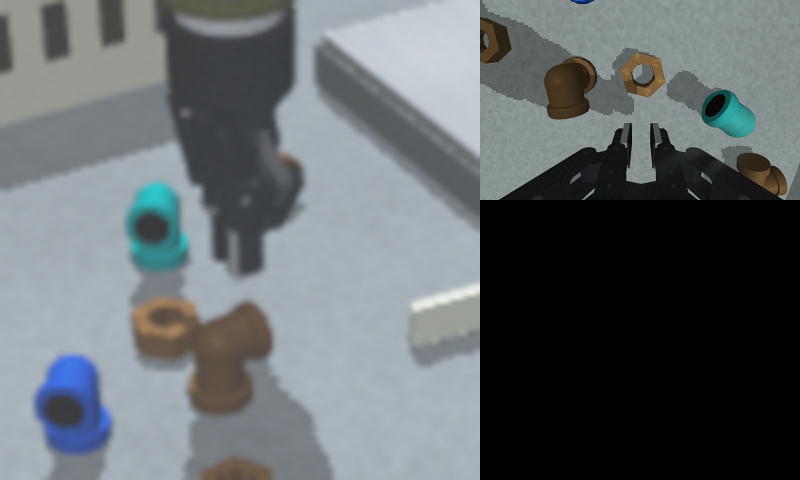

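The fingertips sit at about side pixel (310,168), so they hover well above the bench. I'll use the wrist view to test the reported height.

```bash
python3 - <<'E'
from h import *
np.set_printoptions(suppress=True,precision=4)
w=viewer.camera('wrist');m=viewer.camera_model('wrist');print({k:m[k] for k in('fx','fy','cx','cy','D')})
hsv=cv2.cvtColor(w,cv2.COLOR_RGB2HSV);k=cv2.inRange(hsv,(3,70,30),(22,255,220))
for c in cv2.findContours(k,0,1)[0]:
    if cv2.contourArea(c)<400: continue
    (u,v),r=cv2.minEnclosingCircle(c);q=c.reshape(-1,2)
    print(u,v,r,ray('wrist',[[u,v]],.012)[0], 'width at z.018', np.ptp(ray('wrist',q,0.018)[:,1]))
# tip: side ray vs assumed plane y~0.152
ms=viewer.camera_model('side')
for z in(0.02,.03,.035,.04,.05): print(z,ray('side',[(310,168)],z,ms)[0])
t=cv2.imread('pics/t1.png');
for z in(0.02,.035,.05): print('top dark',ray('top',[(170+262/2.66,90+262/2.66)],z)[0])
E
```

```text
{'fx': 338.08949216123955, 'fy': 338.08949216123955, 'cx': 321.7236942742989, 'cy': 200.68596686795235, 'D': array([-0.0634,  0.    ,  0.    ,  0.    ,  0.    ])}
564.0 348.5 60.12704849243164 [0.608  0.3106 0.012 ] width at z.018 0.08296184318105848
179.8333282470703 178.88888549804688 68.50586700439453 [0.4953 0.0778 0.012 ] width at z.018 0.05654067691791698
325.4021911621094 150.0521240234375 46.728118896484375 [0.4804 0.1546 0.012 ] width at z.018 0.04443175785073625
18.145517349243164 79.15044403076172 47.73395919799805 [ 0.4424 -0.0025  0.012 ] width at z.018 0.037697247852258114
0.02 [0.5439 0.1717 0.02  ]
0.03 [0.5371 0.1586 0.03  ]
0.035 [0.5337 0.152  0.035 ]
0.04 [0.5302 0.1454 0.04  ]
0.05 [0.5234 0.1322 0.05  ]
top dark [0.5414 0.1147 0.02  ]
top dark [0.5375 0.113  0.035 ]
top dark [0.5335 0.1113 0.05  ]
```

Both views put the fingertips at z of about 0.035–0.045, well above TCP + tip_extent, so I'll feel for the bench here on bare surface.

Emit:
play_rows --plan '[0,0,0,0,0,0.004,0.2,0,0,0,0,0,0.008,0.2,0,0,0,0,0,0.01,0.2]'

```text
clock: 4.05
position: [0.5307, 0.1518, 0.0048]
ee_rot: [-0.0, 1.0, -0.0, -0.0]
ft_force: [0.4, 0.1, 0.2]
grip_width: 0.195
grasp_force: 0.0
```

Emit:
play_rows --plan '[0,0,0,0,0,0.004,0.2,0,0,0,0,0,0.008,0.2,0,0,0,0,0,0.008,0.2]'

```text
clock: 4.42
position: [0.5307, 0.1517, -0.0032]
ee_rot: [0.0, 1.0, -0.0, -0.0]
ft_force: [0.0, 0.5, -1.0]
grip_width: 0.197
grasp_force: 0.0
```

```bash
python3 - <<'E'
from h import *
s=viewer.camera('side')[130:200,290:330]
h=cv2.cvtColor(s,cv2.COLOR_RGB2GRAY)
for r in range(25,60): print(r+130,h[r,14:26:2])
print(status.get_obs()['position'])
E
```

```text
155 [64 65 65 85 97 64]
156 [ 64  63  64 113 117  64]
157 [ 68  64  65 113  98  63]
158 [76 63 64 78 73 63]
159 [77 62 64 65 64 63]
160 [66 63 64 64 64 62]
161 [64 62 65 64 64 63]
162 [64 63 65 64 63 63]
163 [66 69 72 64 64 64]
164 [65 78 96 66 62 67]
165 [ 67  82 120  67  64  72]
166 [ 65  82 122  68  66  73]
167 [ 66  79 122  69  66  73]
168 [ 67  74 122  69  66  72]
169 [ 69  74 122  69  66  71]
170 [ 84  84 121  69  66  71]
171 [124 115 122  69  66  70]
172 [162 146 122  71  66  72]
173 [174 151 123  74  68  90]
174 [173 158 127  82  84 128]
175 [173 168 136  91  97 152]
176 [174 170 133  88  90 136]
177 [174 160 109  84  88 107]
178 [159 129  92  86  88  93]
179 [122  92  88  89  88  91]
180 [91 88 91 92 88 89]
181 [90 91 91 91 87 88]
182 [91 90 90 90 88 85]
183 [94 90 89 88 87 85]
184 [97 89 86 86 85 83]
185 [98 89 85 85 84 82]
186 [94 89 84 83 82 80]
187 [89 87 83 80 79 78]
188 [85 83 80 79 77 77]
189 [83 82 79 77 88 88]
[ 0.53087608  0.1517618  -0.00295964]
```

Emit:
play_rows --plan '[0,0,0,0,0,0.004,0.2,0,0,0,0,0,0.008,0.2,0,0,0,0,0,0.01,0.2,0,0,0,0,0,0.01,0.2]'

```text
clock: 4.97
position: [0.5308, 0.1518, -0.013]
ee_rot: [-0.0, 1.0, -0.0, -0.0]
ft_force: [-0.3, -0.0, -0.3]
grip_width: 0.198
grasp_force: 0.0
```

```bash
python3 - <<'E'
from h import *
s=viewer.camera('side')[130:200,290:330]
h=cv2.cvtColor(s,cv2.COLOR_RGB2GRAY)
for r in range(38,52): print(r+130,h[r,14:26:2])
print(status.get_obs()['position'])
E
```

```text
168 [ 67  74 119  68  63  68]
169 [ 67  74 121  68  64  70]
170 [ 69  74 121  70  66  69]
171 [ 71  74 121  74  65  70]
172 [ 73  74 121  74  65  70]
173 [ 85  75 122  74  65  70]
174 [123  98 122  75  68  69]
175 [160 134 119  78  77  73]
176 [172 151 109  81  87  83]
177 [173 149  92  83  88  93]
178 [157 127  85  85  88  92]
179 [116  91  88  90  88  91]
180 [91 89 91 92 88 90]
181 [89 91 92 91 87 88]
[ 0.53094194  0.15180333 -0.01284934]
```

Tips now sit about 5 mm above the bench at a reported z of -0.013, so that is the working height. I'll go back over the nut and repeat the push.

Emit:
play_rows --plan '[0,0,0,0,0,-0.06,0.2,0,0,0,0.055,0,-0.06,0.2,0,0,0,0.106,0,-0.06,0.2,0,0,0,0.106,0,-0.06,0.2,0,0,0,0.106,0,-0.02,0.2,0,0,0,0.106,0,0,0.2,0,0,0,0.106,0,0,0.2,0,0,0,0.094,0,0,0.2,0,0,0,0.082,0,0,0.2,0,0,0,0.07,0,0,0.2,0,0,0,0.058,0,0,0.2,0,0,0,0.046,0,0,0.2,0,0,0,0.034,0,0,0.2,0,0,0,0.022,0,0,0.2,0,0,0,0.01,0,0,0.2,0,0,0,0,0,0,0.2,0,0,0,0,0,0,0.2]'

```text
clock: 7.15
position: [0.5318, 0.1517, -0.0128]
ee_rot: [0.0, 1.0, -0.0, 0.0]
ft_force: [-0.4, -0.5, 0.0]
grip_width: 0.201
grasp_force: 0.0
```

```bash
python3 - <<'E'
from h import *
im=snap('side','s2.png')
for b in brown('side',im,0.009,(260,120,480,300)): print(np.round(b,3))
w=viewer.camera('wrist');m=viewer.camera_model('wrist')
cv2.imwrite('pics/w2.png',w[...,::-1])
print(status.get_obs()['position'])
E
```

```text
[ 4.52872e+02  2.82694e+02  1.03180e+01  1.08000e+02  6.02000e-01
 -3.01000e-01]
[ 4.55827e+02  2.71543e+02  6.36500e+00  8.65000e+01  6.28000e-01
 -2.82000e-01]
[ 3.46634e+02  2.67849e+02  1.06790e+01  2.74000e+02  4.45000e-01
 -1.65000e-01]
[ 2.85275e+02  2.55017e+02  1.17180e+01  3.30000e+02  3.54000e-01
 -7.10000e-02]
[ 3.08828e+02  2.22902e+02  9.22200e+00  2.02500e+02  4.45000e-01
 -6.00000e-03]
[3.13812e+02 1.78181e+02 1.58110e+01 2.00000e+02 5.38000e-01 1.41000e-01]
[ 0.53084315  0.15176293 -0.01292093]
```

View pics/s2.png

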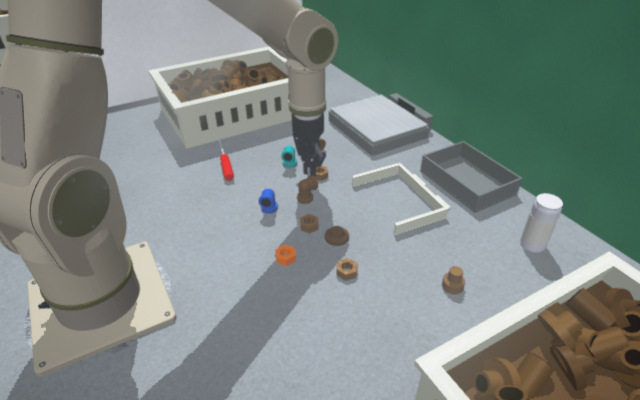

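The nut moved as planned; it is now at side pixel (321,173). Next I turn the hand 90° to push it right through the lane at x=0.563.

Emit:
play_rows --plan '[0,0,0,0,0,-0.06,0.2,0,0,10,-0.01,0.01,-0.06,0.2,0,0,20,-0.02,0.02,-0.06,0.2,0,0,30,-0.032,0.038,-0.06,0.2,0,0,40,-0.032,0.038,-0.06,0.2,0,0,50,-0.032,0.038,-0.06,0.2,0,0,60,-0.032,0.038,-0.06,0.2,0,0,70,-0.032,0.038,-0.06,0.2,0,0,80,-0.032,0.038,-0.06,0.2,0,0,90,-0.032,0.038,-0.06,0.2,0,0,90,-0.032,0.038,-0.06,0.2,0,0,90,-0.032,0.038,-0.06,0.2]'

```text
clock: 8.75
position: [0.5628, 0.1899, 0.0472]
ee_rot: [0.706, 0.709, 0.0, -0.0]
ft_force: [0.7, 1.2, -0.5]
grip_width: 0.201
grasp_force: 0.0
```

```bash
python3 - <<'E'
from h import *
np.set_printoptions(suppress=True,precision=3)
for n,box in(('side',(260,120,480,300)),('top',(170,130,470,300)),('wrist',(0,0,640,400))):
    im=snap(n,n+'3.png');print(n)
    for b in brown(n,im,0.012,box):
        if b[4]>.5:print(np.round(b,3))
E
```

```text
side
[452.732 282.701  10.44  107.      0.6    -0.303]
[455.816 271.361   6.325  83.5     0.625  -0.284]
[313.791 176.758  15.811 242.5     0.539   0.142]
top
[252.975 181.465   9.014 209.5     0.564   0.152]
[439.435 150.27    9.464 214.      0.605  -0.306]
wrist
[ 321.59   269.75    35.735 2279.5      0.562    0.154]
[ 412.395   56.275   68.882 9269.       0.613    0.288]
```

Emit:
play_rows --plan '[0,0,0,0,0,0.04,0.2,0,0,0,0,0,0.06,0.2,0,0,0,0,0,0.06,0.2,0,0,0,-0.012,0,0.06,0.2,0,0,0,-0.024,0,0.06,0.2,0,0,0,-0.036,0,0.06,0.2,0,0,0,-0.048,0,0.06,0.2,0,0,0,-0.06,0,0.06,0.2,0,0,0,-0.072,0,0.06,0.2,0,0,0,-0.084,0,0.06,0.2,0,0,0,-0.096,0,0.06,0.2,0,0,0,-0.108,0,0.06,0.2,0,0,0,-0.12,0,0.06,0.2,0,0,0,-0.132,0,0.06,0.2,0,0,0,-0.142,0,0.06,0.2,0,0,0,-0.147,0,0.06,0.2,0,0,0,-0.147,0,0.06,0.2,0,0,0,-0.147,0,0,0.2,0,0,0,-0.147,0,-0.01,0.2]'

```text
clock: 11.28
position: [0.5651, 0.0431, 0.0604]
ee_rot: [0.707, 0.707, 0.002, 0.001]
ft_force: [-0.3, 0.9, -0.4]
grip_width: 0.201
grasp_force: 0.0
```

```bash
cat > look.py <<'E'
from h import *
for n,box in(('side',(260,120,480,300)),('top',(170,95,470,300)),('wrist',(0,0,640,400))):
    im=viewer.camera(n);print(n)
    for b in brown(n,im,0.012,box): print(np.round(b,3))
E
python3 look.py
```

```text
side
[ 4.53005e+02  2.82730e+02  1.04500e+01  1.11000e+02  6.00000e-01
 -3.03000e-01]
[ 4.55816e+02  2.71361e+02  6.32500e+00  8.35000e+01  6.25000e-01
 -2.84000e-01]
[ 3.46521e+02  2.68699e+02  1.07250e+01  2.87500e+02  4.42000e-01
 -1.70000e-01]
[ 2.85979e+02  2.61457e+02  9.72200e+00  7.95000e+01  3.46000e-01
 -9.10000e-02]
[ 3.08816e+02  2.22730e+02  9.22200e+00  2.08500e+02  4.43000e-01
 -9.00000e-03]
[3.47481e+02 2.01391e+02 8.68300e+00 1.71000e+02 5.59000e-01 1.30000e-02]
[3.07640e+02 1.82348e+02 8.42100e+00 1.14500e+02 5.14000e-01 1.29000e-01]
[308.985 138.159   9.605 152.      0.62    0.318]
top
[ 3.55538e+02  2.60807e+02  1.03970e+01  2.90000e+02  3.56000e-01
 -7.40000e-02]
[ 3.26153e+02  2.24409e+02  9.05100e+00  1.14500e+02  4.46000e-01
 -1.40000e-02]
[ 3.92263e+02  2.18982e+02  9.20800e+00  2.24000e+02  4.46000e-01
 -1.70000e-01]
[ 3.49133e+02  2.08386e+02  1.04480e+01  3.11500e+02  4.79000e-01
 -7.20000e-02]
[1.93970e+02 1.65486e+02 1.57190e+01 4.44000e+02 6.16000e-01 2.93000e-01]
[ 4.39398e+02  1.50260e+02  9.46400e+00  2.15000e+02  6.06000e-01
 -3.06000e-01]
wrist
[ 1.92840e+02  3.53741e+02  9.93300e+00  1.14500e+02  4.60000e-01
 -7.30000e-02]
[ 5.8854e+01  3.5287e+02  1.5403e+01  4.3950e+02  3.4600e-01 -7.7000e-02]
[ 7.5270e+01  3.3542e+02  3.1484e+01  1.0615e+03  3.6500e-01 -5.9000e-02]
[ 1.57862e+02  2.79609e+02  3.54150e+01  3.02800e+03  4.43000e-01
 -7.00000e-03]
[3.20040e+02 2.53666e+02 3.43410e+01 1.92350e+03 5.61000e-01 1.50000e-02]
[1.90429e+02 1.56555e+02 4.50690e+01 4.13100e+03 4.77000e-01 8.30000e-02]
```

The left nut is at (0.562,0.013). I turn back, set the heading to -5°, and push it into the pen.

Emit:
play_rows --plan '[0,0,-10,-0.01,-0.02,0,0.2,0,0,-20,-0.027,-0.041,0,0.2,0,0,-30,-0.027,-0.041,0,0.2,0,0,-40,-0.027,-0.041,0,0.2,0,0,-50,-0.027,-0.041,0,0.2,0,0,-60,-0.027,-0.041,0,0.2,0,0,-70,-0.027,-0.041,0,0.2,0,0,-80,-0.027,-0.041,0,0.2,0,0,-85,-0.027,-0.041,0,0.2,0,0,-85,-0.027,-0.041,0,0.2,0,0,-85,-0.027,-0.041,0.05,0.2,0,0,-85,-0.027,-0.041,0.07,0.2,0,0,-85,-0.027,-0.041,0.07,0.2]'

```text
clock: 13.05
position: [0.5202, 0.0156, -0.0147]
ee_rot: [0.044, 0.999, -0.001, -0.002]
ft_force: [-0.0, 0.5, -0.1]
grip_width: 0.198
grasp_force: 0.0
```

```bash
python3 - <<'E'
from h import *
w=viewer.camera('wrist')
for b in brown('wrist',w,.012,(0,0,640,400)):print(np.round(b,3))
s=viewer.camera('side')
for b in brown('side',s,.012,(260,120,480,300)):print(np.round(b,3))
E
```

```text
[3.21422e+02 3.30794e+02 4.39940e+01 3.52250e+03 5.58000e-01 1.30000e-02]
[ 1.25852e+02  1.89971e+02  6.17110e+01  1.03285e+04  4.77000e-01
 -6.80000e-02]
[4.96526e+02 2.05071e+02 8.99070e+01 1.51915e+04 4.99000e-01 9.80000e-02]
[ 2.42019e+02  9.84790e+01  6.11450e+01  9.41750e+03  4.43000e-01
 -9.00000e-03]
[ 4.52896e+02  2.82808e+02  1.03380e+01  1.13500e+02  6.00000e-01
 -3.03000e-01]
[ 4.55816e+02  2.71361e+02  6.32500e+00  8.35000e+01  6.25000e-01
 -2.84000e-01]
[ 3.46526e+02  2.68665e+02  1.06810e+01  2.86500e+02  4.42000e-01
 -1.70000e-01]
[ 2.85942e+02  2.61445e+02  9.72200e+00  8.05000e+01  3.46000e-01
 -9.10000e-02]
[ 3.08897e+02  2.22767e+02  9.33900e+00  2.11500e+02  4.43000e-01
 -9.00000e-03]
[3.48363e+02 2.02382e+02 8.48500e+00 1.44000e+02 5.59000e-01 9.00000e-03]
[3.07828e+02 1.82765e+02 8.64400e+00 1.34000e+02 5.13000e-01 1.27000e-01]
[308.153 138.459   9.147 149.      0.617   0.318]
```

Emit:
play_rows --plan '[0,0,0,-0.012,0,-0.001,0.2,0,0,0,-0.024,0,-0.001,0.2,0,0,0,-0.036,0,-0.001,0.2,0,0,0,-0.048,0,-0.001,0.2,0,0,0,-0.06,0,-0.001,0.2,0,0,0,-0.072,0,-0.001,0.2,0,0,0,-0.084,0,-0.001,0.2,0,0,0,-0.096,0,-0.001,0.2,0,0,0,-0.105,0,-0.001,0.2,0,0,0,-0.105,0,-0.001,0.2,0,0,0,-0.105,0,-0.06,0.2,0,0,0,-0.105,0,-0.1,0.2,0,0,-5,-0.05,-0.01,-0.1,0.2,0,0,-5,0,-0.02,-0.1,0.2,0,0,-5,0.06,-0.0295,-0.1,0.2,0,0,-5,0.12,-0.0295,-0.1,0.2,0,0,-5,0.12,-0.0295,-0.1,0.2,0,0,-5,0.12,-0.0295,-0.1,0.2]'

```text
clock: 15.4
position: [0.4005, -0.0028, 0.0878]
ee_rot: [-0.0, 1.0, 0.001, 0.001]
ft_force: [0.8, -0.2, -0.7]
grip_width: 0.198
grasp_force: 0.0
```

```bash
python3 look.py
```

```text
side
[ 4.52918e+02  2.82652e+02  1.04500e+01  1.10000e+02  6.00000e-01
 -3.03000e-01]
[ 4.55818e+02  2.71435e+02  6.32600e+00  8.50000e+01  6.25000e-01
 -2.84000e-01]
[ 3.46746e+02  2.66929e+02  1.01240e+01  2.38500e+02  4.45000e-01
 -1.66000e-01]
[ 2.86364e+02  2.60637e+02  1.01240e+01  1.08500e+02  3.48000e-01
 -9.00000e-02]
[ 2.85056e+02  2.51866e+02  6.02100e+00  7.10000e+01  3.57000e-01
 -6.50000e-02]
[ 3.36364e+02  2.34710e+02  1.06890e+01  2.47500e+02  4.76000e-01
 -7.30000e-02]
[ 3.08520e+02  2.22251e+02  9.22200e+00  1.91500e+02  4.43000e-01
 -7.00000e-03]
[3.83862e+02 1.89859e+02 8.30100e+00 1.54500e+02 6.60000e-01 8.00000e-03]
[3.07569e+02 1.82617e+02 8.64400e+00 1.24500e+02 5.13000e-01 1.28000e-01]
[310.246 138.476   9.921 158.5     0.622   0.315]
top
[ 3.96828e+02  2.18086e+02  8.55900e+00  7.95000e+01  4.47000e-01
 -1.81000e-01]
[2.80117e+02 2.07937e+02 1.17050e+01 1.64500e+02 4.94000e-01 9.10000e-02]
[1.93957e+02 1.65504e+02 1.57190e+01 4.42500e+02 6.16000e-01 2.93000e-01]
[ 4.3945e+02  1.5028e+02  9.4640e+00  2.1450e+02  6.0500e-01 -3.0600e-01]
[3.10988e+02 1.38760e+02 8.74900e+00 2.05000e+02 6.61000e-01 4.00000e-03]
wrist
[6.18348e+02 3.85164e+02 2.34360e+01 1.03000e+03 5.93000e-01 2.95000e-01]
[ 2.50690e+01  3.85361e+02  2.57740e+01  1.16950e+03  5.94000e-01
 -3.01000e-01]
[4.49047e+02 3.52069e+02 8.94500e+00 1.03500e+02 5.42000e-01 1.12000e-01]
[4.21502e+02 2.83382e+02 2.83990e+01 7.71000e+02 4.71000e-01 8.00000e-02]
[ 2.37863e+02  2.79191e+02  3.05500e+01  1.88550e+03  4.67000e-01
 -7.10000e-02]
[ 3.18401e+02  2.50171e+02  3.06020e+01  1.61650e+03  4.41000e-01
 -5.00000e-03]
[ 1.18288e+02  2.49988e+02  3.16670e+01  2.49650e+03  4.42000e-01
 -1.68000e-01]
[ 2.25147e+02  1.41093e+02  3.43400e+01  2.17500e+03  3.55000e-01
 -7.20000e-02]
```

Emit:
play_rows --plan '[0,0,0,0,0,0.06,0.2,0,0,0,0,0,0.1,0.2,0,0,0,0,0,0.1,0.2,0,0,0,-0.014,0,0.1,0.2,0,0,0,-0.028,0,0.1,0.2,0,0,0,-0.042,0,0.1,0.2,0,0,0,-0.056,0,0.1,0.2,0,0,0,-0.07,0,0.1,0.2,0,0,0,-0.084,0,0.1,0.2,0,0,0,-0.098,0,0.1,0.2,0,0,0,-0.11,0,0.1,0.2,0,0,0,-0.12,0,0.1,0.2,0,0,5,-0.136,-0.003,0.1,0.2,0,0,10,-0.152,-0.008,0.1,0.2,0,0,15,-0.168,-0.014,0.1,0.2,0,0,18,-0.184,-0.02,0.1,0.2,0,0,18,-0.2,-0.027,0.1,0.2,0,0,18,-0.216,-0.033,0.1,0.2,0,0,18,-0.232,-0.04,0.1,0.2,0,0,15,-0.248,-0.045,0.1,0.2]'

```text
clock: 18.05
position: [0.6485, -0.0483, -0.013]
ee_rot: [0.13, 0.992, 0.0, -0.0]
ft_force: [-0.4, -0.2, -0.0]
grip_width: 0.199
grasp_force: 0.6
```

```bash
python3 look.py
```

```text
side
[ 4.54819e+02  2.80029e+02  1.29810e+01  2.95500e+02  6.08000e-01
 -3.00000e-01]
[ 3.46693e+02  2.68301e+02  1.06810e+01  2.87000e+02  4.43000e-01
 -1.69000e-01]
[ 2.85902e+02  2.61444e+02  9.72200e+00  7.85000e+01  3.46000e-01
 -9.10000e-02]
[ 3.36403e+02  2.34670e+02  1.06890e+01  2.48000e+02  4.76000e-01
 -7.30000e-02]
[ 4.07117e+02  2.02907e+02  7.81000e+00  1.18500e+02  6.77000e-01
 -6.20000e-02]
[3.81631e+02 1.90241e+02 7.21000e+00 1.07000e+02 6.55000e-01 9.00000e-03]
[3.07261e+02 1.81869e+02 8.09000e+00 9.45000e+01 5.14000e-01 1.31000e-01]
[309.782 137.761   9.755 147.      0.623   0.319]
top
[ 3.60160e+02  2.61661e+02  9.24200e+00  1.17500e+02  3.54000e-01
 -8.50000e-02]
[ 3.92487e+02  2.19136e+02  9.39400e+00  2.28000e+02  4.46000e-01
 -1.71000e-01]
[1.93955e+02 1.65503e+02 1.56320e+01 4.44000e+02 6.16000e-01 2.93000e-01]
[ 4.39359e+02  1.50330e+02  9.70800e+00  2.16000e+02  6.05000e-01
 -3.06000e-01]
wrist
[ 3.21446e+02  3.21672e+02  4.87110e+01  3.33450e+03  6.79000e-01
 -5.60000e-02]
[4.38037e+02 2.52104e+02 5.30260e+01 7.04000e+03 6.56000e-01 7.00000e-03]
```

The second nut is in at (0.679,-0.057). Now the right nut.

Emit:
play_rows --plan '[0,0,0,0,0,-0.06,0.2,0,0,0,0,0,-0.1,0.2,0,0,-5,0.042,-0.036,-0.1,0.2,0,0,-10,0.083,-0.073,-0.1,0.2,0,0,-15,0.125,-0.109,-0.1,0.2,0,0,-15,0.166,-0.146,-0.1,0.2,0,0,-15,0.208,-0.182,-0.1,0.2,0,0,-15,0.208,-0.182,-0.1,0.2,0,0,-15,0.208,-0.182,-0.05,0.2,0,0,-15,0.208,-0.182,-0.01,0.2,0,0,-15,0.208,-0.182,0,0.2,0,0,-15,0.208,-0.182,0,0.2]'

```text
clock: 19.7
position: [0.4, -0.1699, -0.0126]
ee_rot: [-0.0, 1.0, -0.0, -0.0]
ft_force: [0.1, 0.7, 0.3]
grip_width: 0.198
grasp_force: 0.0
```

Emit:
play_rows --plan '[0,0,0,-0.014,0,0,0.2,0,0,0,-0.028,0,0,0.2,0,0,0,-0.042,0,0,0.2,0,0,0,-0.056,0,0,0.2,0,0,0,-0.07,0,0,0.2,0,0,0,-0.084,0,0,0.2,0,0,0,-0.098,0,0,0.2,0,0,0,-0.11,0,0,0.2,0,0,0,-0.119,0,0,0.2,0,0,0,-0.119,0,0,0.2,0,0,0,-0.119,0,-0.06,0.2,0,0,10,-0.119,0,-0.07,0.2,0,0,20,-0.13,-0.02,-0.07,0.2,0,0,30,-0.15,-0.038,-0.07,0.2,0,0,40,-0.15,-0.038,-0.07,0.2,0,0,50,-0.15,-0.038,-0.07,0.2,0,0,60,-0.15,-0.038,-0.07,0.2,0,0,70,-0.15,-0.038,-0.07,0.2,0,0,80,-0.15,-0.038,-0.07,0.2,0,0,90,-0.15,-0.038,-0.07,0.2]'

```text
clock: 22.2
position: [0.5495, -0.208, 0.0572]
ee_rot: [0.709, 0.705, 0.0, -0.0]
ft_force: [0.3, -0.7, 0.1]
grip_width: 0.203
grasp_force: 0.0
```

```bash
python3 look.py
```

```text
side
[ 4.54649e+02  2.79421e+02  1.27580e+01  2.85500e+02  6.09000e-01
 -2.99000e-01]
[ 2.85918e+02  2.61397e+02  9.72200e+00  8.15000e+01  3.46000e-01
 -9.10000e-02]
[ 3.90684e+02  2.49416e+02  1.01240e+01  2.28500e+02  5.51000e-01
 -1.69000e-01]
[ 3.36519e+02  2.34666e+02  1.06890e+01  2.47500e+02  4.77000e-01
 -7.40000e-02]
[3.8376e+02 1.9009e+02 8.4280e+00 1.6100e+02 6.5900e-01 7.0000e-03]
[3.07405e+02 1.81830e+02 8.07800e+00 9.50000e+01 5.14000e-01 1.31000e-01]
[309.672 137.603   9.888 146.5     0.623   0.32 ]
top
[ 3.43490e+02  2.04819e+02  8.60200e+00  7.55000e+01  4.89000e-01
 -5.90000e-02]
[2.82278e+02 2.07832e+02 1.18030e+01 2.59500e+02 4.94000e-01 8.60000e-02]
[1.93956e+02 1.65499e+02 1.57190e+01 4.43500e+02 6.16000e-01 2.93000e-01]
[3.10988e+02 1.38760e+02 8.74900e+00 2.05000e+02 6.61000e-01 4.00000e-03]
[ 3.34749e+02  1.28916e+02  8.57900e+00  2.00500e+02  6.82000e-01
 -5.70000e-02]
wrist
[ 3.22213e+02  1.59089e+02  3.71190e+01  3.54400e+03  5.49000e-01
 -1.70000e-01]
[ 5.34745e+02  1.52500e+00  2.10060e+01  9.15000e+01  6.73000e-01
 -7.50000e-02]
[ 2.00157e+02  1.66210e+01  4.30730e+01  2.00750e+03  4.77000e-01
 -8.60000e-02]
[ 2.7558e+01  2.1759e+01  3.0778e+01  1.0050e+03  3.6800e-01 -8.4000e-02]
```

The right nut is at (0.549,-0.170). I push it left and steer gently forward, so that the last approach stays clear of the cover.

Emit:
play_rows --plan '[0,0,0,0,0,0.05,0.2,0,0,0,0,0,0.07,0.2,0,0,0,0,0,0.07,0.2,0,0,0,0.012,0,0.07,0.2,0,0,0,0.024,0,0.07,0.2,0,0,0,0.036,0,0.07,0.2,0,0,0,0.046,0,0.07,0.2,0,0,0,0.052,0,0.07,0.2,0,0,5,0.057,0,0.07,0.2,0,0,10,0.0615,0,0.07,0.2,0,0,15,0.067,0.001,0.07,0.2,0,0,20,0.072,0.002,0.07,0.2,0,0,25,0.077,0.0025,0.07,0.2,0,0,30,0.082,0.003,0.07,0.2,0,0,35,0.088,0.004,0.07,0.2,0,0,40,0.094,0.0055,0.07,0.2,0,0,40,0.094,0.0055,0.07,0.2,0,0,40,0.094,0.0055,0.01,0.2,0,0,40,0.094,0.0055,0,0.2]'

```text
clock: 24.72
position: [0.5569, -0.1151, 0.0602]
ee_rot: [0.906, 0.423, 0.002, 0.001]
ft_force: [0.5, 0.1, 0.1]
grip_width: 0.195
grasp_force: 0.0
```

```bash
python3 look.py
```

```text
side
[ 4.54743e+02  2.78752e+02  1.22080e+01  2.61000e+02  6.10000e-01
 -2.97000e-01]
[ 2.85866e+02  2.61432e+02  9.72200e+00  7.95000e+01  3.46000e-01
 -9.10000e-02]
[ 3.36559e+02  2.34736e+02  1.07940e+01  2.48500e+02  4.77000e-01
 -7.40000e-02]
[ 3.75574e+02  2.23302e+02  9.43600e+00  2.06000e+02  5.71000e-01
 -8.50000e-02]
[ 4.06011e+02  2.01210e+02  9.01400e+00  1.92500e+02  6.79000e-01
 -5.50000e-02]
[3.81439e+02 1.89896e+02 7.38300e+00 8.80000e+01 6.55000e-01 1.00000e-02]
[3.07438e+02 1.81869e+02 8.27700e+00 9.70000e+01 5.14000e-01 1.31000e-01]
[309.799 137.78    9.888 152.      0.623   0.319]
top
[ 3.59894e+02  2.62773e+02  9.43700e+00  1.16000e+02  3.51000e-01
 -8.40000e-02]
[1.93994e+02 1.65538e+02 1.57430e+01 4.44000e+02 6.16000e-01 2.93000e-01]
[ 4.39390e+02  1.50322e+02  9.46400e+00  2.12000e+02  6.05000e-01
 -3.06000e-01]
[3.09121e+02 1.37026e+02 8.50000e+00 1.02000e+02 6.66000e-01 8.00000e-03]
wrist
[ 8.56030e+01  3.35449e+02  1.54400e+01  4.88500e+02  3.45000e-01
 -7.10000e-02]
[ 5.24686e+02  3.38078e+02  3.12170e+01  9.68000e+02  6.10000e-01
 -2.95000e-01]
[ 1.03151e+02  3.15601e+02  3.12120e+01  9.49000e+02  3.72000e-01
 -6.90000e-02]
[ 1.98237e+02  2.32728e+02  3.86940e+01  4.15000e+03  4.80000e-01
 -6.90000e-02]
[ 3.12298e+02  1.67475e+02  3.65310e+01  3.46500e+03  5.70000e-01
 -8.50000e-02]
[ 4.20111e+02  2.46610e+01  4.13060e+01  2.37000e+03  6.73000e-01
 -6.10000e-02]
[2.9138e+01 5.0003e+01 4.6101e+01 3.5535e+03 4.8400e-01 8.5000e-02]
```

Emit:
play_rows --plan '[0,0,10,0.002,-0.01,0,0.2,0,0,20,0.004,-0.02,0,0.2,0,0,30,0.006,-0.03,0,0.2,0,0,40,0.0075,-0.0375,0,0.2,0,0,50,0.0075,-0.0375,0,0.2,0,0,54,0.0075,-0.0375,0,0.2,0,0,54,0.0075,-0.0375,0,0.2,0,0,54,0.0075,-0.0375,0.05,0.2,0,0,54,0.0075,-0.0375,0.07,0.2,0,0,54,0.0075,-0.0375,0.07,0.2]'

```text
clock: 26.12
position: [0.53, -0.0843, -0.0144]
ee_rot: [0.999, -0.034, -0.002, 0.0]
ft_force: [0.4, -0.0, 0.2]
grip_width: 0.2
grasp_force: 0.0
```

Emit:
play_rows --plan '[0,0,0,0.012,0,-0.001,0.2,0,0,0,0.024,0,-0.001,0.2,0,0,0,0.036,0,-0.001,0.2,0,0,0,0.048,0,-0.001,0.2,0,0,0,0.06,0,-0.001,0.2,0,0,0,0.07,0,-0.001,0.2,0,0,0,0.08,0,-0.001,0.2,0,0,0,0.088,0,-0.001,0.2,0,0,0,0.088,0,-0.001,0.2,0,0,0,0.08,0,-0.001,0.2,0,0,0,0.08,0,-0.06,0.2,0,0,0,0.08,0,-0.12,0.2,0,0,0,0.02,0,-0.18,0.2,0,0,0,-0.04,0,-0.2,0.2,0,0,0,-0.1,0,-0.2,0.2,0,0,0,-0.1,0,-0.2,0.2,0,0,0,-0.1,0,-0.2,0.2,0,0,0,-0.1,0,-0.2,0.2]'

```text
clock: 28.38
position: [0.4303, -0.0764, 0.1865]
ee_rot: [0.999, -0.034, 0.0, -0.002]
ft_force: [0.7, 0.9, -0.9]
grip_width: 0.199
grasp_force: 0.0
```

```bash
python3 - <<'E'
from h import *
t=snap('top','t9.png');s=snap('side','s9.png')
c=np.array([.668,-.034]);ex=np.array([.996,-.09]);ey=np.array([.09,.996])
for n,im,box in(('top',t,(170,95,470,300)),('side',s,(260,120,480,300))):
    print(n)
    for b in brown(n,im,.012,box): print(np.round(b[:2],1),np.round(b[4:],3),'pen',np.round([(b[4:]-c)@ex,(b[4:]-c)@ey],3))
print(status.get_obs()['position'],status.get_obs()['clock'])
a=cv2.resize(t[90:250,240:400,::-1],(400,400),interpolation=2);b=cv2.resize(s[120:280,290:450,::-1],(400,400),interpolation=2)
cv2.imwrite('pics/c9.png',np.hstack([a,b]))
E
```

```text
top
[355.5 260.8] [ 0.356 -0.074] pen [-0.307 -0.068]
[282.3 207.8] [0.494 0.086] pen [-0.184  0.103]
[194.  165.5] [0.616 0.293] pen [-0.081  0.321]
[311.  138.8] [0.661 0.004] pen [-0.01   0.037]
[338.  131.9] [ 0.674 -0.064] pen [ 0.008 -0.029]
side
[453.  282.7] [ 0.6   -0.303] pen [-0.043 -0.274]
[455.8 271.4] [ 0.625 -0.284] pen [-0.02  -0.253]
[285.8 261.4] [ 0.346 -0.091] pen [-0.316 -0.086]
[336.4 234.7] [ 0.476 -0.073] pen [-0.187 -0.057]
[405.6 206. ] [ 0.667 -0.069] pen [ 0.002 -0.035]
[384.  189.9] [0.66  0.007] pen [-0.011  0.04 ]
[307.5 182. ] [0.514 0.13 ] pen [-0.168  0.15 ]
[ 0.43021084 -0.07655828  0.18657439] 28.475
```

View pics/c9.png

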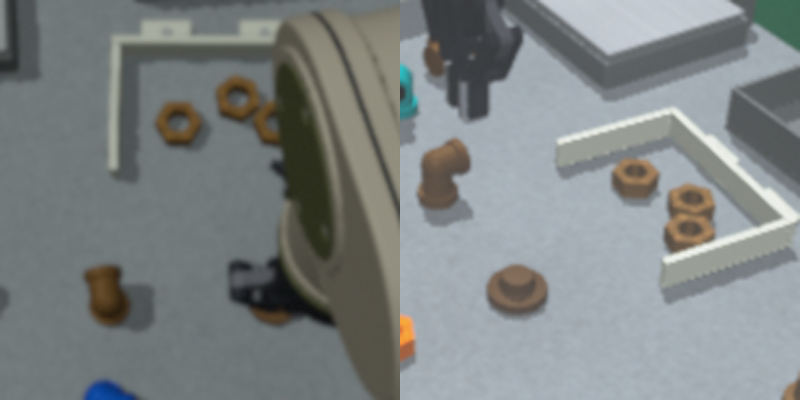

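All three nuts lie flat inside the pen: side-crop pixels (635,178), (690,200) and (690,232). The elbow and cover have not moved, and the arm is clear.

```bash
python3 -c "
from workcell import manip
print(manip.hand_in())"
```

```text
the job is handed in; nothing more can be done
None
```

I pushed all three nuts along the bench into the pen, where they lie flat inside the mouth line with the elbow and cover unmoved and the arm clear; I handed the job in at about 28 s, and no verdict came back.

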